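# Roll the mixer's nest to the top and load the sample pot

### The job

The empty nest of the rotary mixer has stopped down inside its guards. Its rotor spins freely: roll it round by pressing a fingertip lightly on its wide rubber wheel, not by the nest, until the nest stands straight up at the top and the rotor is left at rest there; then take the plain, slimmer sample pot that stands nearer to you right of the mixer and set it into the nest, fully home and upright with its cap up, and let go. Never press hard on the wheel (about 30 N is too much for its bearing), and leave the mixer's nest on top and the other cup standing where it is.

Things in the scene. Friction and masses are not known exactly. Their poses are not given: they have to be found in the camera images.
- mixer: Fixed white bench mixer, 210 x 172 mm, yaw up to 0.3. Origin under it on the bench; x away from the robot, y left along the axle, to the grey motor housing. Arched cheek plates (73 mm radius about the axle) flank the wheel 4 mm away, so only the tread is reachable, from above. Front and back guards 96 mm either side of the axle are 100 mm tall; the motor housing is 134 mm tall.
- rotor: Rotor on a level axle: black rubber wheel, 160 mm across, 44 mm wide. Origin on the axle, mid wheel, 100 mm above the bench; y along the axle to the nest's side, z toward the nest. Turns endlessly, balanced, bearing friction about 0.04 N m, hardly coasts. The tyre is out of true: its top is 76 to 84 mm above the axle and rises and falls in turning. Limit of pressing: 30 N.
- nest: Open round aluminium socket for one pot, carried by the rotor beside the wheel, free to swivel about its own z. Origin: centre of its mouth, 80 mm from the axle line and 61 mm along it from mid wheel; z points out of the mouth (up when the nest is on top). Inside 45 mm wide, flaring to 54 mm in the outer 9 mm; outside 60 mm; flat floor 29 mm below the mouth. A small round counterweight sits opposite.
- pot_center (a point): Plain sample pot, standing right of the mixer: 66 mm tall, pale 41 mm body up to 50 mm height, then a white 46 mm cap to the top; about 60 g. Slimmer and taller than the spare cup. The point is its centre, 33 mm above its underside; z up. Hold it by the cap: its lower 29 mm go into the nest.
- spare_cup: Another sample cup with a white cap and tapered, labelled body, 48 mm across and 60 mm tall, farther back than the pot; not to be moved. Origin at the centre of its underside.
Not all that is in view belongs to the job. Leave any blue or brown look-alike of the part that bears pot_center alone.

How it is judged:
By the outcome, as a careful person would: the job done as asked, in the order asked, and still so for the second after the job is handed in, with the robot touching nothing.
It also fails if it takes over 72 s, if anything falls off the work surface, if the arm or the gripper's body presses on something with over 40 N, if the wrist force passes 120 N, or if a joint passes its speed limit or range.

### The arm

A 6-joint arm with a two-finger parallel gripper is mounted at the origin on a cart in front of the work surface, level with it; the furniture and walls round the work are solid. World frame = base frame: x ahead of the robot, y to its left, z up, the work surface at z = 0. Lengths are in m, angles in rad, forces in N, time in s.
With the tool pointing down it reaches from about 0.325 to 0.775 m from the base axis. Payload 5.5 kg.
Tool frame: the origin (TCP) lies midway between the tips of the shut fingers; the grasp point (between the pads) lies 19 mm behind it; z points along the fingers, y is the line along which they close (so a half turn about z gives the same grasp; the last joint's range is limited). The gripper opens to 85 mm and grips with 20 to 120 N. Pads are 22 mm wide; open, the fingers measure 114 mm over their backs; the gripper's body (76 mm by 85 mm) begins 54 mm behind the grasp point. The pads swing forward as they close: fully open they stand 13 mm farther back than shut.
Start: joints at [1.094, 0.091, 1.231, -0, 1.82, -0.057], TCP at [0.245, 0.548, 0.231] pointing down, gripper open.
Joint ranges: [-2.87, 2.87], [-0.86, 2.18], [0.17, 2.46], [-1.51, 4.65], [0.06, 2.69], [-2.65, 2.65]. Speed limits (rad/s): [2.57, 2.57, 3.01, 3.14, 3.14, 3.14].

### API

Orientations are given as a unit quaternion [w, x, y, z].
In Python, from plant import ctrl, capture, calibration, job gives the robot as it stands. The module is installed in compiled form; this text tells all that it offers.
- The arm moves only by the tool move_arm, never from a script. Its argument "rows" is a list of rows, each an object of numbers: "dx", "dy", "dz": the shift along the tool's x, y, z in m; "wx", "wy", "wz": the turn, a rotation vector about the tool's x, y, z in degrees; "fingers": the gripper command: -1 is shut, 1 is fully open, values between are in proportion. In form: [{"dx": .., "dy": .., "dz": .., "wx": .., "wy": .., "wz": .., "fingers": ..}, ...]. A call has 1 to 12 rows; each row is the pose to reach, as a shift and turn from the pose commanded when the call began, along the tool's axes at that moment; what a row does not reach only later rows make up. A row lasts 1/12 s, in which the tool goes at most 41.7 mm and 7.16 degrees, less where a joint would pass 70% of its speed; a pose out of reach is approached as far as the arm can. A call with a gripper value outside its range is refused whole. The fingers move at their own pace and stop on an object; "force" is the grip in N (left out, the last holds). Time passes only in rows, so rows that repeat a pose let the fingers close. It gives the time, the measured TCP pose, the force, the opening and the grip force at its end, in the units of the state.
- ctrl.sense(): the state, without advancing time (a new reading comes with each control period).
- capture(name): name is "scene" or "top" or "wrist"; returns (picture, depth): 384x512x3 uint8, red, green, blue; 384x512 float32, m along the optical axis (not along the pixel's ray), 0 where there is no reading.
- calibration(name): a dict with "fx", "fy", "cx", "cy" (pixels), "k1" (the pictures are not rectified: a ray, as slopes to the right and down, at radius r is drawn at 1 + k1 r^2 times it, then the intrinsics apply), "rvec" (rotation vector, rad) and "tvec" (3), from world to camera coordinates, as OpenCV has them; the wrist camera has in their place "tool_from_camera" (4x4, takes a point from camera to tool coordinates, whose origin is the TCP and whose axes are the flange's). Camera axes: x right, y down, z forward; pixel columns grow to the right and rows downward; lengths in m; the calibration is good to about 2 mm. A picture is of the moment at which its call begins: read the wrist's pose just before it. calibration takes no time and is no camera call.
- job.finish_job(): hands the job in; it is judged then, once.
The state is a dict: "time": time; "qpos": joint angles; "qvel": joint speeds; "joint_torque": joint torques, N m; "position": TCP position; "tcp_rot": TCP orientation; "ft_force": force on the tool from outside, world axes, zero at the start; "ft_torque": the same for the moment, N m; "finger_gap": finger opening in m; "grip_force": force on a finger pad.
Only numpy, scipy, OpenCV 4.12 (cv2) and the standard library are available. Lean on these libraries where they do the work, as an engineer would, in place of code of your own. Each camera call takes 0.05 s, during which the arm holds its last target. There are 200 camera calls.

## Working session

There is one attempt and no reset: what is moved stays moved. The work goes in short steps, Python scripts to look and compute and a tool call to move; the robot and the scene stay as the last step left them, time stands still between calls to the robot, and variables do not carry over. Pictures are saved under pics/ and viewed, at most 10 in all, crops included, and the job is handed in when it is done.

Besides the shell and the picture viewer there is one more tool, called after "Emit:" in YAML: its name, and indented under it one key for each argument. move_arm: Moves the arm, as the interface text tells. Its arguments: {"type":"object","properties":{"rows":{"type":"array","items":{"type":"object","properties":{"dx":{"type":"number"},"dy":{"type":"number"},"dz":{"type":"number"},"wx":{"type":"number"},"wy":{"type":"number"},"wz":{"type":"number"},"fingers":{"type":"number"}}}},"force":{"type":"number"}},"required":["rows"]}

```bash
mkdir -p pics; cat > h.py <<'E'
import numpy as np, cv2
from plant import ctrl, capture, calibration, job
from scipy.spatial.transform import Rotation as R
def cloud(name):
    s=ctrl.sense(); im,d=capture(name); c=calibration(name)
    v,u=np.mgrid[0:384,0:512].astype(np.float32)
    K=np.array([[c['fx'],0,c['cx']],[0,c['fy'],c['cy']],[0,0,1.]])
    p=cv2.undistortPoints(np.stack([u.ravel(),v.ravel()],1)[:,None],K,np.array([c['k1'],0,0,0.]))[:,0].reshape(384,512,2)
    P=np.dstack([p[...,0]*d,p[...,1]*d,d]).astype(float)
    if name=='wrist':
        T=np.array(c['tool_from_camera']); P=P@T[:3,:3].T+T[:3,3]
        q=s['tcp_rot']; r=R.from_quat([q[1],q[2],q[3],q[0]]).as_matrix()
        P=P@r.T+np.array(s['position'])
    else:
        r=R.from_rotvec(np.ravel(c['rvec'])).as_matrix(); P=(P-np.ravel(c['tvec']))@r
    P[d==0]=np.nan
    return im,P
def save(im,n): cv2.imwrite('pics/'+n,im[...,::-1])
E
python3 - <<'E'
from h import *
s=ctrl.sense(); print(s)
a,P=cloud('scene'); b,Q=cloud('top'); np.savez('first.npz',a=a,P=P,b=b,Q=Q)
save(np.vstack([a]),'scene1.png'); save(b,'top1.png')
E
```

```text
{'time': 0.0, 'qpos': array([ 1.09431623e+00,  9.18617695e-02,  1.23192416e+00, -1.19268247e-05,
        1.81981929e+00, -5.66905976e-02]), 'qvel': array([-0.00034367,  0.00061501, -0.00201521,  0.00070268, -0.00106382,
        0.00087593]), 'joint_torque': array([-2.85444468e-03, -4.58712959e+01, -4.18031824e+01, -2.71408971e-04,
        1.11178707e-02, -3.16068835e-06]), 'position': array([0.24440282, 0.54763707, 0.23012753]), 'tcp_rot': array([-2.59516400e-04,  2.08358286e-01,  9.78052050e-01, -9.72256402e-04]), 'ft_force': array([ 0.13269257, -0.2942652 ,  0.02542565]), 'ft_torque': array([-0.0158867 , -0.01626102,  0.00489099]), 'grip_force': 0.0, 'finger_gap': 0.08524585543249945}
```

View pics/scene1.png

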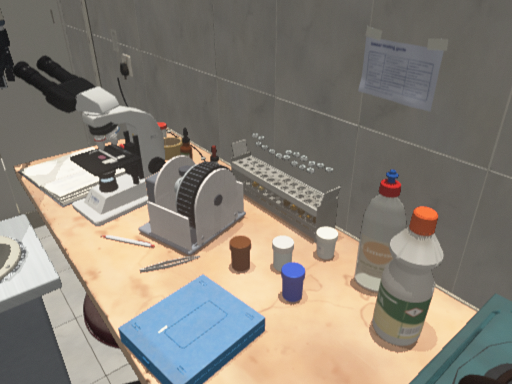

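View pics/top1.png

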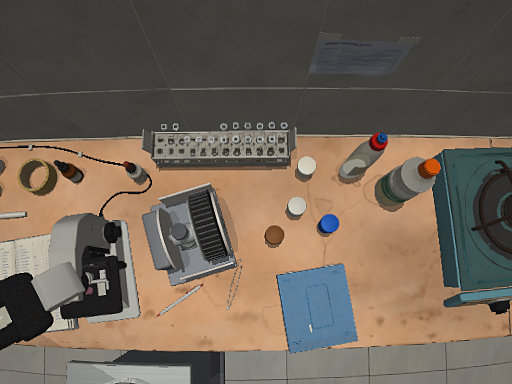

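Candidates for the pot: white (283,252 scene / 297,206 top), white farther back (326,242 / 306,166) = spare cup, brown (240,253 / 274,236), and blue (292,282 / 328,224). By the description I choose the nearer white one. I'll check it in a crop and measure.

```bash
python3 - <<'E'
from h import *
z=np.load('first.npz'); a,P,b,Q=[z[k] for k in 'aPbQ']
c1=cv2.resize(a[140:310,130:350],None,fx=2.6,fy=2.6,interpolation=cv2.INTER_CUBIC)[:440]
c2=cv2.resize(b[175:295,135:245],None,fx=4,fy=4,interpolation=cv2.INTER_CUBIC)
save(cv2.resize(c1,(440,340)),'x.png')
o=np.zeros((480,800,3),np.uint8); o[:340,:440][:]=cv2.resize(a[140:310,130:350],(440,340),interpolation=cv2.INTER_CUBIC); o[:393,440:]=cv2.resize(c2,(360,393)); save(o,'crop1.png')
for u,v in [(297,206),(306,166),(274,236),(328,224)]:
    w=Q[v-12:v+13,u-12:u+13].reshape(-1,3); t=np.nanmax(w[:,2]); m=w[w[:,2]>t-.006]
    print(u,v,t,(m.max(0)+m.min(0))/2,m.max(0)-m.min(0))
# wheel: dark points high
m=(b.max(2)<75)&(Q[...,2]>.1); m[:, :140]=0;m[:,245:]=0;m[:175]=0
w=Q[m]; print(len(w),w.mean(0),w[:,2].max())
c,s,vt=np.linalg.svd(w[:,:2]-w[:,:2].mean(0),full_matrices=False); print(vt,s)
g=Q[225:240,172:190:3]; print(np.round(g[::4,:, :],3))
np.set_printoptions(linewidth=200,suppress=True)
print(np.round(Q[180:290:6,140:245:6,2]*1000))
E
```

```text
297 206 0.07129742917247474 [ 0.53621713 -0.42328307  0.06829932] [0.04420739 0.04401527 0.00599622]
306 166 0.06670633731636894 [ 0.63845645 -0.45086168  0.06371029] [0.04435906 0.04323567 0.00599209]
274 236 0.07185836788237565 [ 0.46669747 -0.36628924  0.06887948] [0.04309116 0.04286016 0.00595777]
328 224 0.07056113139622393 [ 0.49255528 -0.50107959  0.06758556] [0.04160244 0.04234281 0.00595115]
1649 [ 0.47587522 -0.20950485  0.1562283 ] 0.1804471090933544
[[-0.97980604 -0.19995031]
 [-0.19995031  0.97980604]] [1.67902815 1.19799518]
[[[ 0.495 -0.114  0.029]
  [ 0.48  -0.148  0.155]
  [ 0.48  -0.155  0.154]
  [ 0.48  -0.161  0.154]
  [ 0.48  -0.167  0.149]
  [ 0.484 -0.168  0.117]]

 [[ 0.471 -0.142  0.154]
  [ 0.471 -0.148  0.155]
  [ 0.471 -0.156  0.158]
  [ 0.471 -0.161  0.154]
  [ 0.471 -0.168  0.155]
  [ 0.474 -0.169  0.124]]

 [[ 0.463 -0.142  0.153]
  [ 0.463 -0.148  0.153]
  [ 0.462 -0.155  0.156]
  [ 0.463 -0.161  0.152]
  [ 0.463 -0.168  0.154]
  [ 0.466 -0.169  0.12 ]]

 [[ 0.456 -0.136  0.126]
  [ 0.454 -0.149  0.157]
  [ 0.454 -0.156  0.156]
  [ 0.454 -0.162  0.156]
[... 1120 characters left out ...]
2.  26. 137. 160. 157. 152. 104.  33.   1.   1.]
 [  6.   1. 135. 136. 137. 138.  73.  16.  16.  15. 147. 149. 144. 139.  nan 102.   2.   3.]
 [  3.   4.   1. 135. 135. 152.  87.  15.  20.  19.  13. 127. 121. 103.  15.  14.   2.  -2.]
 [ -1.  -0.   3. 134. 137. 134. 105.  35.  17.  16.  15.  21.  16.  16. 101. 100.  12.  -1.]
 [  2.   1.   1.   3.   4.  15.  20.  15.  17.  16.  14. 102.  91.  17.  11.   3.   6.   1.]
 [  2.   2.   2.   1.   4.  19.  18.  17. 101.  95.  18.  -1.   1.  -1.   4.   0.  -2.  -1.]
 [  1.   3.   1.   3.  -1.  17.  16.  16.   1.   3.   2.   1.  -1.  -0.   3.  -2.  -0.  -0.]
 [  1.   1.  -0.   3.   3.   1.  -1.   2.   1.  10.  -0.   4.   3.   2.   0.   8.   7.  -1.]]
```

View pics/crop1.png

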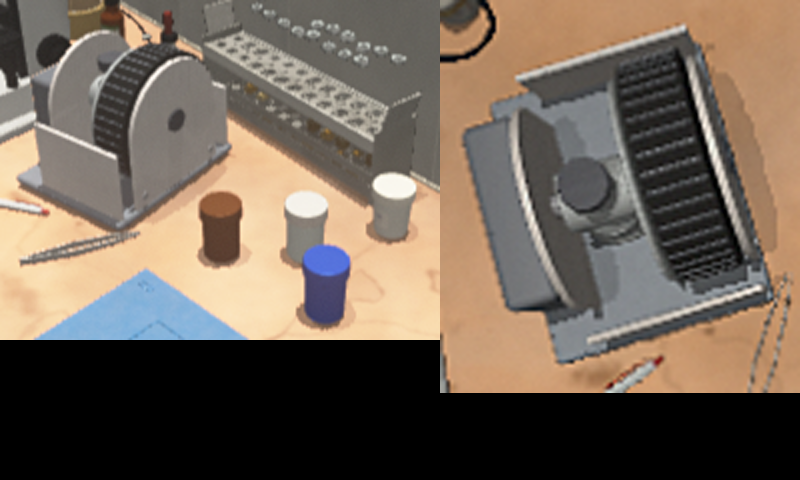

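The close crop confirms the choice: the nearer white-capped pot has a straight, pale body, and the farther one is tapered. The counterweight is near the top at about (180,232) in the top view, so the nest is near the bottom. Next I'll fit the mixer pose.

```bash
cat > mix.py <<'E'
from h import *
from scipy.optimize import least_squares
def fitmixer(b,Q):
    sub=np.zeros(Q.shape[:2],bool); sub[175:295,135:245]=1
    Z=Q[...,2]
    # wheel tread points: dark, z>.13
    m=sub&(b.max(2)<70)&(Z>.12)
    w=Q[m]; w=w[(w[:,1]<-.18)]
    g=Q[sub&(np.abs(Z-.1)<.004)&(b.min(2)>120)]
    return w,g
E
python3 - <<'E'
from mix import *
np.set_printoptions(linewidth=200,suppress=True,precision=4)
z=np.load('first.npz'); b,Q=z['b'],z['Q']
w,g=fitmixer(b,Q); print(len(w),len(g))
# guards: back and front lines
def line(p):
    for _ in range(4):
        c=p.mean(0);v=np.linalg.svd(p-c,full_matrices=False)[2];d=(p-c)@v[1]; p=p[abs(d)<max(.003,2*d.std())]
    return c,v[0],d.std(),len(p)
x0=.47
back=g[g[:,0]>.53][:,:2]; fr=g[g[:,0]<.41][:,:2]
for p in (back,fr): print(line(p),p.min(0),p.max(0))
# mixed fit: yaw, x,y s.t. wheel circle
yaws=[np.arctan2(-line(p)[1][0]*np.sign(line(p)[1][1]),abs(line(p)[1][1])) for p in (back,fr)]; print('yaws',yaws)
yaw=np.mean(yaws)
ex=np.array([np.cos(yaw),np.sin(yaw)]);ey=np.array([-ex[1],ex[0]])
X=w[:,:2]@ex; Y=w[:,:2]@ey
print('Y range',np.percentile(Y,[1,5,50,95,99]))
r=least_squares(lambda q:np.hypot(X-q[0],w[:,2]-q[1])-q[2],[X.mean(),.1,.08],loss='soft_l1',f_scale=.002);print('circ',r.x)
print('guard X',line(back)[0]@ex,line(fr)[0]@ex)
# motor housing z~.134
sub=np.zeros(Q.shape[:2],bool); sub[175:295,135:190]=1
h=Q[sub&(abs(Q[...,2]-.135)<.004)]; H=h[:,:2]@np.c_[ex,ey]; print('housing',np.percentile(H,[2,98],axis=0))
# counterweight top
c=Q[224:241,172:190].reshape(-1,3); c=c[(c[:,2]>.146)&(c[:,2]<.165)]; C=c[:,:2]@np.c_[ex,ey]; print('cw',np.percentile(C,[2,50,98],axis=0),C.mean(0),len(C), np.linalg.lstsq(np.c_[C-C.mean(0),np.ones(len(C))],c[:,2],rcond=None)[0])
E
```

```text
1280 234
(array([ 0.5666, -0.1549]), array([-0.2881,  0.9576]), np.float64(0.0014465323210760455), 119) [ 0.5474 -0.2145] [ 0.5864 -0.0945]
(array([ 0.3829, -0.2111]), array([-0.2862,  0.9582]), np.float64(0.0013959854082104303), 113) [ 0.3637 -0.2708] [ 0.4037 -0.1506]
yaws [np.float64(0.2922335999589226), np.float64(0.29027692161109153)]
Y range [-0.3658 -0.3656 -0.3447 -0.3227 -0.3172]
circ [0.4052 0.0972 0.08  ]
guard X 0.49821797224090125 0.3061147384445084
housing [[ 0.34   -0.2511]
 [ 0.4647 -0.2099]]
cw [[ 0.386  -0.299 ]
 [ 0.4019 -0.2836]
 [ 0.4179 -0.2692]] [ 0.4019 -0.284 ] 201 [0.0086 0.0433 0.1546]
```

```bash
python3 - <<'E'
from h import *
np.set_printoptions(linewidth=220,suppress=True,precision=4)
z=np.load('first.npz')
p=np.vstack([z['P'].reshape(-1,3),z['Q'].reshape(-1,3)]);p=p[np.isfinite(p).all(1)]
print('max height mm; rows x 0.1..0.8, cols y .7..-.3')
for x in np.arange(.1,.85,.05):
    print(round(x,2),[int(1000*max([0,*p[(abs(p[:,0]-x)<.025)&(abs(p[:,1]-y)<.025)&(p[:,2]<.7),2]])) for y in np.arange(.7,-.35,-.05)])
E
```

```text
max height mm; rows x 0.1..0.8, cols y .7..-.3
0.1 [0, 0, 0, 0, 0, 0, 0, 0, 0, 0, 0, 5, 5, 15, 18, 16, 5, 4, 0, 0, 0]
0.15 [0, 0, 0, 0, 0, 0, 0, 0, 0, 0, 0, 4, 6, 6, 6, 5, 5, 6, 0, 0, 0]
0.2 [0, 0, 0, 0, 294, 11, 13, 13, 14, 17, 13, 373, 6, 5, 5, 5, 6, 5, 6, 5, 5]
0.25 [0, 0, 344, 445, 440, 297, 13, 17, 15, 18, 361, 378, 357, 330, 29, 26, 8, 6, 5, 5, 5]
0.3 [0, 0, 347, 461, 440, 12, 13, 14, 17, 20, 378, 366, 341, 329, 298, 150, 12, 12, 5, 12, 6]
0.35 [0, 0, 0, 0, 4, 12, 13, 15, 16, 20, 29, 346, 335, 319, 312, 152, 21, 103, 103, 11, 11]
0.4 [0, 0, 0, 0, 3, 12, 0, 17, 22, 23, 32, 32, 307, 313, 299, 150, 138, 166, 153, 148, 16]
0.45 [0, 0, 0, 0, 3, 11, 0, 16, 20, 24, 30, 31, 257, 259, 257, 6, 177, 174, 179, 179, 5]
0.5 [0, 0, 0, 0, 5, 3, 16, 21, 20, 6, 5, 3, 229, 236, 121, 138, 173, 160, 180, 180, 6]
0.55 [0, 0, 0, 0, 3, 3, 3, 18, 21, 6, 6, 7, 7, 42, 5, 20, 103, 151, 170, 167, 5]
0.6 [0, 0, 0, 0, 0, 0, 5, 6, 51, 52, 52, 92, 5, 16, 123, 115, 6, 99, 103, 6, 5]
0.65 [0, 0, 0, 0, 0, 0, 62, 60, 51, 52, 54, 127, 11, 12, 125, 138, 100, 173, 173, 173, 173]
0.7 [0, 0, 0, 0, 0, 9, 61, 9, 13, 11, 10, 13, 12, 7, 5, 139, 172, 173, 171, 172, 174]
0.75 [453, 456, 459, 461, 465, 467, 470, 473, 475, 478, 481, 484, 492, 568, 568, 558, 549, 545, 540, 538, 535]
0.8 [0, 0, 0, 0, 0, 0, 0, 0, 0, 0, 0, 0, 0, 0, 0, 0, 0, 0, 0, 0, 0]
```

```bash
cat > to.py <<'E'
# usage: to.py x y z [x y z ...] : tool shift from the current pose to world points; plus wz to tool-y along mixer x
import sys; from h import *
s=ctrl.sense(); q=s['tcp_rot']; r=R.from_quat([q[1],q[2],q[3],q[0]])
yaw=.2913; ex=np.array([np.cos(yaw),np.sin(yaw),0]); ez=np.array([0,0,-1.])
goal=R.from_matrix(np.c_[np.cross(ex,ez),ex,ez])
print(np.round(s['position'],4),'t',round(s['time'],2),'f',np.round(s['ft_force'],2),'gap',round(s['finger_gap'],4))
print('turn',np.round((r.inv()*goal).as_rotvec(degrees=True),2))
a=np.array(sys.argv[1:],float).reshape(-1,3)
print(np.round(r.inv().apply(a-s['position'])*1000,1))
E
python3 to.py .244 .548 .45 .56 .15 .45
```

```text
[0.2444 0.5477 0.2302] t 0.1 f [-0.25 -0.48  0.47] gap 0.0854
turn [-1.000e-01  4.000e-02  4.926e+01]
[[ 5.000e-01 -3.000e-01 -2.198e+02]
 [-4.502e+02 -2.349e+02 -2.194e+02]]
```

Emit:
move_arm:
  rows:
    - {"dz": -0.1,"fingers": -1}
    - {"dz": -0.15,"fingers": -1}
    - {"dz": -0.22,"fingers": -1}
    - {"dz": -0.22,"fingers": -1}
    - {"dz": -0.22,"fingers": -1}
    - {"dx": -0.45,"dy": -0.235,"dz": -0.22,"wz": 25,"fingers": -1}
    - {"dx": -0.45,"dy": -0.235,"dz": -0.22,"wz": 25,"fingers": -1}
    - {"dx": -0.45,"dy": -0.235,"dz": -0.22,"wz": 25,"fingers": -1}
    - {"dx": -0.45,"dy": -0.235,"dz": -0.22,"wz": 25,"fingers": -1}
    - {"dx": -0.45,"dy": -0.235,"dz": -0.22,"wz": 25,"fingers": -1}
    - {"dx": -0.45,"dy": -0.235,"dz": -0.22,"wz": 25,"fingers": -1}
    - {"dx": -0.45,"dy": -0.235,"dz": -0.22,"wz": 25,"fingers": -1}

```text
$.rows[0]: bad value
```

```bash
python3 to.py .56 .13 .45 .484 -.214 .25
```

```text
[0.2444 0.5477 0.2302] t 0.1 f [-0.25 -0.48  0.47] gap 0.0854
turn [-1.000e-01  4.000e-02  4.926e+01]
[[-458.4 -253.2 -219.4]
 [-529.2 -597.9  -18.7]]
```

Emit:
move_arm:
  rows:
    - {"dx": 0,"dy": 0,"dz": -0.1,"wx": 0,"wy": 0,"wz": 0,"fingers": -1}
    - {"dx": 0,"dy": 0,"dz": -0.15,"wx": 0,"wy": 0,"wz": 0,"fingers": -1}
    - {"dx": 0,"dy": 0,"dz": -0.22,"wx": 0,"wy": 0,"wz": 0,"fingers": -1}
    - {"dx": 0,"dy": 0,"dz": -0.22,"wx": 0,"wy": 0,"wz": 0,"fingers": -1}
    - {"dx": 0,"dy": 0,"dz": -0.22,"wx": 0,"wy": 0,"wz": 0,"fingers": -1}
    - {"dx": -0.45,"dy": -0.235,"dz": -0.22,"wx": 0,"wy": 0,"wz": 25,"fingers": -1}
    - {"dx": -0.45,"dy": -0.235,"dz": -0.22,"wx": 0,"wy": 0,"wz": 25,"fingers": -1}
    - {"dx": -0.45,"dy": -0.235,"dz": -0.22,"wx": 0,"wy": 0,"wz": 25,"fingers": -1}
    - {"dx": -0.45,"dy": -0.235,"dz": -0.22,"wx": 0,"wy": 0,"wz": 25,"fingers": -1}
    - {"dx": -0.45,"dy": -0.235,"dz": -0.22,"wx": 0,"wy": 0,"wz": 25,"fingers": -1}
    - {"dx": -0.45,"dy": -0.235,"dz": -0.22,"wx": 0,"wy": 0,"wz": 25,"fingers": -1}
    - {"dx": -0.45,"dy": -0.235,"dz": -0.22,"wx": 0,"wy": 0,"wz": 25,"fingers": -1}
  force: 30

```text
time: 1.1
position: [0.4264, 0.3176, 0.446]
tcp_rot: [-0.0, 0.415, 0.91, -0.0]
ft_force: [-0.1, 1.4, 0.9]
finger_gap: 0.0002
grip_force: 0.0
```

```bash
python3 to.py .56 .13 .45 .484 -.214 .25
```

```text
[0.4264 0.3176 0.446 ] t 1.1 f [-0.05  1.43  0.89] gap 0.0002
turn [-0.03  0.   24.27]
[[-229.2  -22.1   -4. ]
 [-439.2 -304.9  196.1]]
```

Emit:
move_arm:
  rows:
    - {"dx": -0.23,"dy": -0.022,"dz": 0,"wx": 0,"wy": 0,"wz": 24.3,"fingers": -1}
    - {"dx": -0.23,"dy": -0.022,"dz": 0,"wx": 0,"wy": 0,"wz": 24.3,"fingers": -1}
    - {"dx": -0.23,"dy": -0.022,"dz": 0,"wx": 0,"wy": 0,"wz": 24.3,"fingers": -1}
    - {"dx": -0.23,"dy": -0.022,"dz": 0,"wx": 0,"wy": 0,"wz": 24.3,"fingers": -1}
    - {"dx": -0.23,"dy": -0.022,"dz": 0,"wx": 0,"wy": 0,"wz": 24.3,"fingers": -1}
    - {"dx": -0.439,"dy": -0.305,"dz": 0,"wx": 0,"wy": 0,"wz": 24.3,"fingers": -1}
    - {"dx": -0.439,"dy": -0.305,"dz": 0,"wx": 0,"wy": 0,"wz": 24.3,"fingers": -1}
    - {"dx": -0.439,"dy": -0.305,"dz": 0,"wx": 0,"wy": 0,"wz": 24.3,"fingers": -1}
    - {"dx": -0.439,"dy": -0.305,"dz": 0,"wx": 0,"wy": 0,"wz": 24.3,"fingers": -1}
    - {"dx": -0.439,"dy": -0.305,"dz": 0,"wx": 0,"wy": 0,"wz": 24.3,"fingers": -1}
    - {"dx": -0.439,"dy": -0.305,"dz": 0,"wx": 0,"wy": 0,"wz": 24.3,"fingers": -1}
    - {"dx": -0.439,"dy": -0.305,"dz": 0,"wx": 0,"wy": 0,"wz": 24.3,"fingers": -1}

```text
time: 2.1
position: [0.4952, -0.1394, 0.446]
tcp_rot: [-0.0, 0.597, 0.802, -0.0]
ft_force: [0.5, 0.4, -0.4]
finger_gap: 0.0001
grip_force: 0.0
```

```bash
python3 to.py .484 -.214 .45 .484 -.214 .25  .446 -.2255 .2
```

```text
[ 0.4952 -0.1394  0.446 ] t 2.1 f [ 0.46  0.41 -0.35] gap 0.0001
turn [-0.02 -0.01 -0.03]
[[-68.2 -32.1  -4. ]
 [-68.3 -32.  196. ]
 [-68.4 -71.7 246. ]]
```

Emit:
move_arm:
  rows:
    - {"dx": -0.068,"dy": -0.032,"dz": 0.03,"wx": 0,"wy": 0,"wz": 0,"fingers": -1}
    - {"dx": -0.068,"dy": -0.032,"dz": 0.06,"wx": 0,"wy": 0,"wz": 0,"fingers": -1}
    - {"dx": -0.068,"dy": -0.032,"dz": 0.1,"wx": 0,"wy": 0,"wz": 0,"fingers": -1}
    - {"dx": -0.068,"dy": -0.032,"dz": 0.14,"wx": 0,"wy": 0,"wz": 0,"fingers": -1}
    - {"dx": -0.068,"dy": -0.032,"dz": 0.18,"wx": 0,"wy": 0,"wz": 0,"fingers": -1}
    - {"dx": -0.068,"dy": -0.032,"dz": 0.21,"wx": 0,"wy": 0,"wz": 0,"fingers": -1}
    - {"dx": -0.068,"dy": -0.032,"dz": 0.235,"wx": 0,"wy": 0,"wz": 0,"fingers": -1}
    - {"dx": -0.068,"dy": -0.032,"dz": 0.245,"wx": 0,"wy": 0,"wz": 0,"fingers": -1}
    - {"dx": -0.068,"dy": -0.032,"dz": 0.255,"wx": 0,"wy": 0,"wz": 0,"fingers": -1}
    - {"dx": -0.068,"dy": -0.032,"dz": 0.261,"wx": 0,"wy": 0,"wz": 0,"fingers": -1}
    - {"dx": -0.068,"dy": -0.032,"dz": 0.264,"wx": 0,"wy": 0,"wz": 0,"fingers": -1}
    - {"dx": -0.068,"dy": -0.032,"dz": 0.266,"wx": 0,"wy": 0,"wz": 0,"fingers": -1}

```text
time: 3.1
position: [0.4855, -0.2122, 0.1818]
tcp_rot: [0.001, 0.597, 0.802, 0.0]
ft_force: [-1.1, -0.4, 0.1]
finger_gap: 0.0001
grip_force: 0.0
```

Emit:
move_arm:
  rows:
    - {"dx": 0,"dy": 0,"dz": 0.001,"wx": 0,"wy": 0,"wz": 0,"fingers": -1}
    - {"dx": 0,"dy": 0,"dz": 0.001,"wx": 0,"wy": 0,"wz": 0,"fingers": -1}

```text
time: 3.27
position: [0.4853, -0.2121, 0.1804]
tcp_rot: [0.001, 0.597, 0.802, 0.0]
ft_force: [-0.2, 0.2, -0.2]
finger_gap: -0.0
grip_force: 0.0
```

Emit:
move_arm:
  rows:
    - {"dx": 0,"dy": 0,"dz": 0.001,"wx": 0,"wy": 0,"wz": 0,"fingers": -1}
    - {"dx": 0,"dy": 0,"dz": 0.001,"wx": 0,"wy": 0,"wz": 0,"fingers": -1}

```text
time: 3.43
position: [0.485, -0.212, 0.1789]
tcp_rot: [0.0, 0.597, 0.802, 0.0]
ft_force: [-0.0, 0.5, -0.3]
finger_gap: -0.0001
grip_force: 0.0
```

Emit:
move_arm:
  rows:
    - {"dx": 0,"dy": 0,"dz": 0.001,"wx": 0,"wy": 0,"wz": 0,"fingers": -1}
    - {"dx": 0,"dy": 0,"dz": 0.001,"wx": 0,"wy": 0,"wz": 0,"fingers": -1}

```text
time: 3.6
position: [0.4848, -0.2119, 0.1773]
tcp_rot: [0.0, 0.597, 0.802, -0.0]
ft_force: [0.3, -0.9, -0.5]
finger_gap: 0.0003
grip_force: 0.0
```

Emit:
move_arm:
  rows:
    - {"dx": 0,"dy": 0,"dz": 0.001,"wx": 0,"wy": 0,"wz": 0,"fingers": -1}
    - {"dx": 0,"dy": 0,"dz": 0.001,"wx": 0,"wy": 0,"wz": 0,"fingers": -1}

```text
time: 3.77
position: [0.485, -0.2119, 0.1767]
tcp_rot: [0.0, 0.597, 0.802, 0.0]
ft_force: [0.2, 0.7, 2.0]
finger_gap: 0.0003
grip_force: 1.4
```

Emit:
move_arm:
  rows:
    - {"dx": 0,"dy": 0,"dz": 0.001,"wx": 0,"wy": 0,"wz": 0,"fingers": -1}
    - {"dx": 0,"dy": 0.006,"dz": 0.0015,"wx": 0,"wy": 0,"wz": 0,"fingers": -1}
    - {"dx": 0,"dy": 0.012,"dz": 0.0015,"wx": 0,"wy": 0,"wz": 0,"fingers": -1}
    - {"dx": 0,"dy": 0.018,"dz": 0.002,"wx": 0,"wy": 0,"wz": 0,"fingers": -1}
    - {"dx": 0,"dy": 0.024,"dz": 0.003,"wx": 0,"wy": 0,"wz": 0,"fingers": -1}
    - {"dx": 0,"dy": 0.03,"dz": 0.0045,"wx": 0,"wy": 0,"wz": 0,"fingers": -1}
    - {"dx": 0,"dy": 0.03,"dz": 0.0045,"wx": 0,"wy": 0,"wz": 0,"fingers": -1}

```text
time: 4.35
position: [0.515, -0.203, 0.1715]
tcp_rot: [0.001, 0.597, 0.802, 0.0]
ft_force: [2.4, 0.6, 3.9]
finger_gap: 0.0
grip_force: 2.5
```

```bash
python3 - <<'E'
from mix import *
b,Q=cloud('top'); save(cv2.resize(b[170:295,130:250],(576,600)),'t2.png'); print(ctrl.sense()['ft_force'])
E
```

```text
[ 1.74803466 -0.10201332  4.18592891]
```

View pics/t2.png

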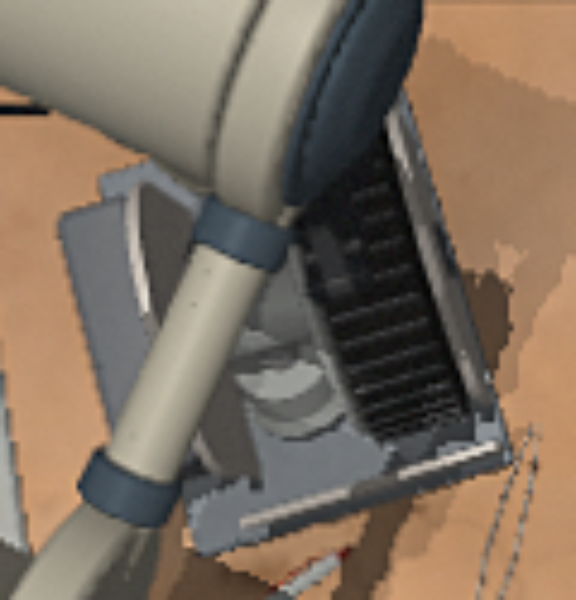

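```bash
cat > gen.py <<'E'
import sys, numpy as np
from plant import ctrl
# gen.py phi0(deg) a b n press : stroke rows relative to current measured pose (mm)
phi,a,b,n,pr=map(float,sys.argv[1:]); phi=np.radians(phi); n=int(n)
s=ctrl.sense(); p=s['position']; yaw=.2913; ex=np.array([np.cos(yaw),np.sin(yaw)]); ey=np.array([-ex[1],ex[0]])
X0=(p[:2]@ex-.4022)*1e3; Y0=(p[:2]@ey+.3442)*1e3; z0=p[2]*1e3
print('now X %.1f Y %.1f z %.1f F %s t %.2f'%(X0,Y0,z0,np.round(s['ft_force'],1),s['time']))
h,Rr,e=4,80,4.1
def surf(X,phi):
    xc,zc=e*np.sin(phi),100-.2+e*np.cos(phi); return zc+np.sqrt(Rr**2-max(abs(X-xc)-h,0)**2)
xs=np.linspace(a,b,n+1); x=a; z=surf(a,phi); ph0=phi
print('X %.0f surf %.1f  dy %.1f dz %.1f'%(a,z,a-X0,z0-z+pr))
for x2 in xs[1:]:
    for x in np.linspace(x,x2,20)[1:]:
        phi+=(x2-xs[0])*0+ (abs(b-a)/n/19*np.sign(b-a))/(surf(x,phi)-100)
    z=surf(x2,phi); print('X %.0f surf %.1f  dy %.1f dz %.1f'%(x2,z,x2-X0,z0-z+pr))
print('phi end %.1f  turn %.1f'%(np.degrees(phi),np.degrees(phi-ph0)))
E
python3 gen.py 155 -38 38 10 1
```

```text
now X 32.3 Y 1.9 z 171.7 F [ 1.7 -0.1  4.2] t 4.40
X -38 surf 167.7  dy -70.3 dz 5.1
X -30 surf 171.0  dy -62.7 dz 1.8
X -23 surf 173.3  dy -55.1 dz -0.6
X -15 surf 174.9  dy -47.5 dz -2.1
X -8 surf 175.6  dy -39.9 dz -2.9
X 0 surf 175.7  dy -32.3 dz -3.0
X 8 surf 175.6  dy -24.7 dz -2.9
X 15 surf 174.9  dy -17.1 dz -2.2
X 23 surf 173.4  dy -9.5 dz -0.6
X 30 surf 171.0  dy -1.9 dz 1.8
X 38 surf 167.7  dy 5.7 dz 5.1
phi end 214.4  turn 59.4
```

Emit:
move_arm:
  rows:
    - {"dx": -0.002,"dy": 0,"dz": -0.015,"wx": 0,"wy": 0,"wz": 0,"fingers": -1}
    - {"dx": -0.002,"dy": -0.035,"dz": -0.018,"wx": 0,"wy": 0,"wz": 0,"fingers": -1}
    - {"dx": -0.002,"dy": -0.07,"dz": -0.015,"wx": 0,"wy": 0,"wz": 0,"fingers": -1}
    - {"dx": -0.002,"dy": -0.07,"dz": -0.005,"wx": 0,"wy": 0,"wz": 0,"fingers": -1}
    - {"dx": -0.002,"dy": -0.07,"dz": 0.001,"wx": 0,"wy": 0,"wz": 0,"fingers": -1}
    - {"dx": -0.002,"dy": -0.07,"dz": 0.004,"wx": 0,"wy": 0,"wz": 0,"fingers": -1}
    - {"dx": -0.002,"dy": -0.07,"dz": 0.005,"wx": 0,"wy": 0,"wz": 0,"fingers": -1}

```text
time: 4.98
position: [0.4462, -0.2254, 0.1677]
tcp_rot: [-0.001, 0.598, 0.802, -0.001]
ft_force: [-7.3, 0.9, 13.3]
finger_gap: 0.0
grip_force: 7.5
```

Emit:
move_arm:
  rows:
    - {"dx": 0,"dy": 0.0076,"dz": -0.0033,"wx": 0,"wy": 0,"wz": 0,"fingers": -1}
    - {"dx": 0,"dy": 0.0152,"dz": -0.0057,"wx": 0,"wy": 0,"wz": 0,"fingers": -1}
    - {"dx": 0,"dy": 0.0228,"dz": -0.0072,"wx": 0,"wy": 0,"wz": 0,"fingers": -1}

```text
time: 5.23
position: [0.4697, -0.2184, 0.1754]
tcp_rot: [0.0, 0.597, 0.802, 0.0]
ft_force: [-2.0, 0.8, 6.4]
finger_gap: -0.0005
grip_force: 3.6
```

```bash
python3 gen.py 170 -15 38 7 1|head -1
```

```text
now X -15.0 Y 0.1 z 175.4 F [-2.   0.8  6.4] t 5.23
```

Emit:
move_arm:
  rows:
    - {"dx": 0,"dy": 0.0076,"dz": -0.0008,"wx": 0,"wy": 0,"wz": 0,"fingers": -1}
    - {"dx": 0,"dy": 0.0152,"dz": -0.0009,"wx": 0,"wy": 0,"wz": 0,"fingers": -1}
    - {"dx": 0,"dy": 0.0228,"dz": -0.0007,"wx": 0,"wy": 0,"wz": 0,"fingers": -1}
    - {"dx": 0,"dy": 0.0304,"dz": 0.0,"wx": 0,"wy": 0,"wz": 0,"fingers": -1}

```text
time: 5.57
position: [0.4996, -0.2094, 0.1755]
tcp_rot: [0.001, 0.597, 0.802, 0.0]
ft_force: [0.4, 1.1, 7.2]
finger_gap: 0.0001
grip_force: 3.6
```

Emit:
move_arm:
  rows:
    - {"dx": 0,"dy": 0.0076,"dz": 0.0016,"wx": 0,"wy": 0,"wz": 0,"fingers": -1}
    - {"dx": 0,"dy": 0.0152,"dz": 0.0039,"wx": 0,"wy": 0,"wz": 0,"fingers": -1}
    - {"dx": 0,"dy": 0.0228,"dz": 0.0072,"wx": 0,"wy": 0,"wz": 0,"fingers": -1}

```text
time: 5.82
position: [0.5221, -0.2027, 0.1684]
tcp_rot: [0.002, 0.597, 0.802, 0.001]
ft_force: [1.7, 1.3, 6.1]
finger_gap: 0.0004
grip_force: 3.7
```

```bash
python3 gen.py 214 -36 36 10 0.3
```

```text
now X 39.7 Y 0.1 z 168.4 F [1.7 1.3 6.1] t 5.82
X -36 surf 170.7  dy -75.7 dz -2.0
X -29 surf 173.5  dy -68.5 dz -4.9
X -22 surf 175.6  dy -61.3 dz -6.9
X -14 surf 176.9  dy -54.1 dz -8.2
X -7 surf 177.5  dy -46.9 dz -8.8
X 0 surf 177.8  dy -39.7 dz -9.2
X 7 surf 177.9  dy -32.5 dz -9.2
X 14 surf 177.2  dy -25.3 dz -8.6
X 22 surf 175.9  dy -18.1 dz -7.3
X 29 surf 173.9  dy -10.9 dz -5.2
X 36 surf 171.1  dy -3.7 dz -2.4
phi end 268.5  turn 54.5
```

Emit:
move_arm:
  rows:
    - {"dx": 0,"dy": 0,"dz": -0.015,"wx": 0,"wy": 0,"wz": 0,"fingers": -1}
    - {"dx": 0,"dy": -0.037,"dz": -0.022,"wx": 0,"wy": 0,"wz": 0,"fingers": -1}
    - {"dx": 0,"dy": -0.076,"dz": -0.02,"wx": 0,"wy": 0,"wz": 0,"fingers": -1}
    - {"dx": 0,"dy": -0.076,"dz": -0.012,"wx": 0,"wy": 0,"wz": 0,"fingers": -1}
    - {"dx": 0,"dy": -0.076,"dz": -0.006,"wx": 0,"wy": 0,"wz": 0,"fingers": -1}
    - {"dx": 0,"dy": -0.076,"dz": -0.0035,"wx": 0,"wy": 0,"wz": 0,"fingers": -1}
    - {"dx": 0,"dy": -0.076,"dz": -0.0025,"wx": 0,"wy": 0,"wz": 0,"fingers": -1}

```text
time: 6.4
position: [0.4469, -0.2254, 0.1712]
tcp_rot: [0.0, 0.597, 0.802, -0.001]
ft_force: [-9.4, 1.0, 17.4]
finger_gap: 0.0002
grip_force: 10.1
```

Emit:
move_arm:
  rows:
    - {"dx": 0,"dy": 0,"dz": 0.0003,"wx": 0,"wy": 0,"wz": 0,"fingers": -1}

```text
time: 6.48
position: [0.4472, -0.2253, 0.1714]
tcp_rot: [0.0, 0.597, 0.802, -0.001]
ft_force: [-9.2, 1.5, 16.9]
finger_gap: -0.0002
grip_force: 9.4
```

Emit:
move_arm:
  rows:
    - {"dx": 0,"dy": 0.0072,"dz": -0.0037,"wx": 0,"wy": 0,"wz": 0,"fingers": -1}
    - {"dx": 0,"dy": 0.0144,"dz": -0.0059,"wx": 0,"wy": 0,"wz": 0,"fingers": -1}
    - {"dx": 0,"dy": 0.0216,"dz": -0.0073,"wx": 0,"wy": 0,"wz": 0,"fingers": -1}

```text
time: 6.73
position: [0.4693, -0.2186, 0.1784]
tcp_rot: [0.001, 0.597, 0.802, 0.0]
ft_force: [-2.0, 1.5, 9.7]
finger_gap: -0.0001
grip_force: 5.2
```

```bash
python3 gen.py 235 -14 38 7 0.3
```

```text
now X -15.5 Y 0.0 z 178.4 F [-2.   1.5  9.7] t 6.73
X -14 surf 177.2  dy 1.5 dz 1.5
X -7 surf 177.8  dy 8.9 dz 0.9
X 1 surf 178.1  dy 16.3 dz 0.5
X 8 surf 178.1  dy 23.7 dz 0.6
X 16 surf 177.3  dy 31.2 dz 1.4
X 23 surf 175.8  dy 38.6 dz 2.9
X 31 surf 173.6  dy 46.0 dz 5.1
X 38 surf 170.4  dy 53.5 dz 8.2
phi end 274.0  turn 39.0
```

Emit:
move_arm:
  rows:
    - {"dx": 0,"dy": 0.0075,"dz": -0.001,"wx": 0,"wy": 0,"wz": 0,"fingers": -1}
    - {"dx": 0,"dy": 0.015,"dz": -0.0015,"wx": 0,"wy": 0,"wz": 0,"fingers": -1}
    - {"dx": 0,"dy": 0.0225,"dz": -0.0016,"wx": 0,"wy": 0,"wz": 0,"fingers": -1}

```text
time: 6.98
position: [0.4915, -0.212, 0.1796]
tcp_rot: [0.001, 0.597, 0.802, 0.0]
ft_force: [-1.7, 0.3, 9.5]
finger_gap: 0.0001
grip_force: 4.4
```

Emit:
move_arm:
  rows:
    - {"dx": 0,"dy": 0.0075,"dz": 0.0006,"wx": 0,"wy": 0,"wz": 0,"fingers": -1}
    - {"dx": 0,"dy": 0.015,"dz": 0.002,"wx": 0,"wy": 0,"wz": 0,"fingers": -1}
    - {"dx": 0,"dy": 0.0225,"dz": 0.004,"wx": 0,"wy": 0,"wz": 0,"fingers": -1}

```text
time: 7.23
position: [0.5137, -0.2054, 0.1756]
tcp_rot: [0.002, 0.597, 0.803, 0.001]
ft_force: [1.5, 0.1, 8.6]
finger_gap: 0.0001
grip_force: 4.2
```

Emit:
move_arm:
  rows:
    - {"dx": 0,"dy": 0,"dz": -0.03,"wx": 0,"wy": 0,"wz": 0,"fingers": -1}
    - {"dx": -0.04,"dy": -0.01,"dz": -0.06,"wx": 0,"wy": 0,"wz": 0,"fingers": -1}
    - {"dx": -0.08,"dy": -0.03,"dz": -0.08,"wx": 0,"wy": 0,"wz": 0,"fingers": -1}
    - {"dx": -0.11,"dy": -0.05,"dz": -0.1,"wx": 0,"wy": 0,"wz": 0,"fingers": -1}
    - {"dx": -0.11,"dy": -0.05,"dz": -0.1,"wx": 0,"wy": 0,"wz": 0,"fingers": -1}

```text
time: 7.65
position: [0.495, -0.3293, 0.2751]
tcp_rot: [0.001, 0.598, 0.802, -0.001]
ft_force: [0.4, -0.4, 0.7]
finger_gap: 0.0001
grip_force: 0.0
```

```bash
python3 - <<'E'
from h import *
a,P=cloud('scene'); b,Q=cloud('top'); w,W=cloud('wrist'); np.savez('s2.npz',a=a,P=P,b=b,Q=Q,w=w,W=W)
f=lambda i:cv2.resize(i,(400,300))
save(np.vstack([np.hstack([f(a[130:265,120:300]),f(b[170:295,120:280])]),np.hstack([f(w),f(w)*0])]),'s2.png')
E
```

```text
(no output)
```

View pics/s2.png

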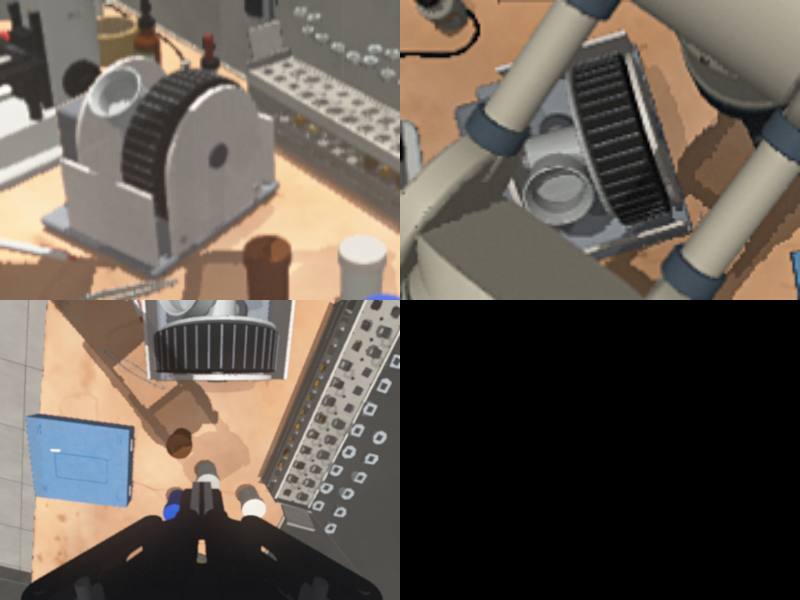

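```bash
cat > nest.py <<'E'
from h import *
def mixc(p):
    yaw=.2913; ex=np.array([np.cos(yaw),np.sin(yaw)]); ey=np.array([-ex[1],ex[0]])
    return np.c_[p[:,:2]@ex-.4022,p[:,:2]@ey+.2832,p[:,2]-.1]*1e3
def nest(Q,lo=-100,hi=100):
    q=mixc(Q.reshape(-1,3)); q=q[np.isfinite(q).all(1)]
    q=q[(abs(q[:,1])<31)&(np.hypot(q[:,0],q[:,2])<92)&(q[:,0]>-90)&(q[:,2]>-10)]
    best=[]
    for a in np.radians(np.arange(lo,hi,.5)):
        n=np.array([np.sin(a),np.cos(a)]);t=np.array([n[1],-n[0]])
        d=q[:,[0,2]]@n; l=q[:,[0,2]]@t; rr=np.hypot(l,q[:,1])
        ring=(rr>22.5)&(rr<30.5)
        best.append((np.sum(ring&(abs(d-80)<2)) - np.sum((rr<32)&(d>84)) - np.sum((rr<21)&(abs(d-80)<2.)) ,np.degrees(a)))
    best.sort(reverse=True); return best[:6]
if __name__=='__main__':
    import sys
    z=np.load(sys.argv[1])
    for k in 'QPW': print(k,[(int(a),round(float(b),1)) for a,b in nest(z[k])])
E
python3 nest.py s2.npz; python3 to.py .4666 -.1559 .3
```

```text
Q [(124, -35.0), (123, -34.0), (123, -34.5), (116, -35.5), (114, -33.5), (109, -36.0)]
P [(98, -34.5), (96, -34.0), (96, -35.0), (93, -33.5), (92, -35.5), (88, -36.0)]
W [(248, -35.0), (245, -35.5), (242, -34.5), (236, -34.0), (230, -33.5), (229, -36.0)]
[ 0.4955 -0.3265  0.2729] t 7.8 f [ 0.83  0.27 -0.06] gap 0.0001
turn [-0.01 -0.07 -0.09]
[[171.7  21.1 -26.9]]
```

```bash
python3 gen.py 278 -20 20 8 0
```

```text
now X -21.4 Y -110.8 z 272.9 F [ 0.8  0.3 -0.1] t 7.80
X -20 surf 179.5  dy 1.4 dz 93.4
X -15 surf 180.3  dy 6.4 dz 92.6
X -10 surf 180.8  dy 11.4 dz 92.0
X -5 surf 181.1  dy 16.4 dz 91.8
X 0 surf 181.3  dy 21.4 dz 91.5
X 5 surf 181.4  dy 26.4 dz 91.4
X 10 surf 181.2  dy 31.4 dz 91.6
X 15 surf 180.7  dy 36.4 dz 92.2
X 20 surf 179.9  dy 41.4 dz 93.0
phi end 306.4  turn 28.4
```

Emit:
move_arm:
  rows:
    - {"dx": 0.04,"dy": 0.0015,"dz": 0,"wx": 0,"wy": 0,"wz": 0,"fingers": -1}
    - {"dx": 0.08,"dy": 0.0015,"dz": 0.02,"wx": 0,"wy": 0,"wz": 0,"fingers": -1}
    - {"dx": 0.111,"dy": 0.0015,"dz": 0.045,"wx": 0,"wy": 0,"wz": 0,"fingers": -1}
    - {"dx": 0.111,"dy": 0.0015,"dz": 0.07,"wx": 0,"wy": 0,"wz": 0,"fingers": -1}
    - {"dx": 0.111,"dy": 0.0015,"dz": 0.085,"wx": 0,"wy": 0,"wz": 0,"fingers": -1}
    - {"dx": 0.111,"dy": 0.0015,"dz": 0.09,"wx": 0,"wy": 0,"wz": 0,"fingers": -1}
    - {"dx": 0.111,"dy": 0.0015,"dz": 0.0915,"wx": 0,"wy": 0,"wz": 0,"fingers": -1}
    - {"dx": 0.111,"dy": 0.0015,"dz": 0.0925,"wx": 0,"wy": 0,"wz": 0,"fingers": -1}
    - {"dx": 0.111,"dy": 0.0015,"dz": 0.0925,"wx": 0,"wy": 0,"wz": 0,"fingers": -1}

```text
time: 8.55
position: [0.4646, -0.2184, 0.1811]
tcp_rot: [-0.0, 0.597, 0.802, 0.0]
ft_force: [1.0, 0.1, -0.6]
finger_gap: -0.0001
grip_force: 0.0
```

```bash
python3 gen.py 278 -20 20 8 0|head -1
```

```text
now X -19.9 Y 1.6 z 181.1 F [ 1.   0.1 -0.6] t 8.55
```

Emit:
move_arm:
  rows:
    - {"dx": 0,"dy": 0,"dz": 0.001,"wx": 0,"wy": 0,"wz": 0,"fingers": -1}
    - {"dx": 0,"dy": 0,"dz": 0.0013,"wx": 0,"wy": 0,"wz": 0,"fingers": -1}

```text
time: 8.72
position: [0.4645, -0.219, 0.1806]
tcp_rot: [0.0, 0.597, 0.802, 0.0]
ft_force: [-0.1, 1.8, 2.5]
finger_gap: -0.0002
grip_force: 1.3
```

Emit:
move_arm:
  rows:
    - {"dx": 0,"dy": 0,"dz": 0.0005,"wx": 0,"wy": 0,"wz": 0,"fingers": -1}

```text
time: 8.8
position: [0.4645, -0.219, 0.1804]
tcp_rot: [0.0, 0.597, 0.802, 0.0]
ft_force: [-1.5, 2.3, 7.3]
finger_gap: 0.0002
grip_force: 3.3
```

Emit:
move_arm:
  rows:
    - {"dx": 0,"dy": 0.005,"dz": -0.0008,"wx": 0,"wy": 0,"wz": 0,"fingers": -1}
    - {"dx": 0,"dy": 0.01,"dz": -0.0013,"wx": 0,"wy": 0,"wz": 0,"fingers": -1}
    - {"dx": 0,"dy": 0.015,"dz": -0.0016,"wx": 0,"wy": 0,"wz": 0,"fingers": -1}
    - {"dx": 0,"dy": 0.02,"dz": -0.0018,"wx": 0,"wy": 0,"wz": 0,"fingers": -1}

```text
time: 9.13
position: [0.4841, -0.2133, 0.1822]
tcp_rot: [0.001, 0.597, 0.802, 0.0]
ft_force: [0.1, 1.6, 6.2]
finger_gap: 0.0001
grip_force: 3.0
```

Emit:
move_arm:
  rows:
    - {"dx": 0,"dy": 0.005,"dz": -0.0001,"wx": 0,"wy": 0,"wz": 0,"fingers": -1}
    - {"dx": 0,"dy": 0.01,"dz": 0.0001,"wx": 0,"wy": 0,"wz": 0,"fingers": -1}
    - {"dx": 0,"dy": 0.015,"dz": 0.0006,"wx": 0,"wy": 0,"wz": 0,"fingers": -1}
    - {"dx": 0,"dy": 0.02,"dz": 0.0014,"wx": 0,"wy": 0,"wz": 0,"fingers": -1}
    - {"dx": 0,"dy": 0.02,"dz": 0.0014,"wx": 0,"wy": 0,"wz": 0,"fingers": -1}

```text
time: 9.55
position: [0.5043, -0.2073, 0.1808]
tcp_rot: [0.001, 0.597, 0.802, 0.001]
ft_force: [0.7, 2.3, 5.2]
finger_gap: 0.0002
grip_force: 2.9
```

```bash
python3 - <<'E'
from nest import *
for k in ('top','scene'):
    i,Q=cloud(k); print(k,[(int(a),round(float(b),1)) for a,b in nest(Q)])
E
python3 gen.py 310 20 25 2 0.3
```

```text
top [(71, -5.0), (71, -5.5), (70, -4.5), (67, -4.0), (67, -6.0), (65, -6.5)]
scene [(79, -7.0), (78, -5.5), (77, -6.0), (76, -6.5), (75, -7.5), (74, -5.0)]
now X 20.9 Y 0.8 z 180.9 F [1.7 1.8 5.5] t 9.65
X 20 surf 180.1  dy -0.9 dz 1.0
X 22 surf 179.6  dy 1.6 dz 1.6
X 25 surf 179.0  dy 4.1 dz 2.2
phi end 313.6  turn 3.6
```

Emit:
move_arm:
  rows:
    - {"dx": 0,"dy": 0.003,"dz": 0.0007,"wx": 0,"wy": 0,"wz": 0,"fingers": -1}
    - {"dx": 0,"dy": 0.0065,"dz": 0.0017,"wx": 0,"wy": 0,"wz": 0,"fingers": -1}
    - {"dx": 0,"dy": 0.0065,"dz": 0.0017,"wx": 0,"wy": 0,"wz": 0,"fingers": -1}

```text
time: 9.9
position: [0.5105, -0.2054, 0.1793]
tcp_rot: [0.001, 0.597, 0.802, 0.001]
ft_force: [2.1, 2.8, 5.2]
finger_gap: -0.0005
grip_force: 3.1
```

Emit:
move_arm:
  rows:
    - {"dx": 0,"dy": 0,"dz": -0.03,"wx": 0,"wy": 0,"wz": 0,"fingers": -1}
    - {"dx": -0.04,"dy": -0.01,"dz": -0.06,"wx": 0,"wy": 0,"wz": 0,"fingers": -1}
    - {"dx": -0.08,"dy": -0.03,"dz": -0.08,"wx": 0,"wy": 0,"wz": 0,"fingers": -1}
    - {"dx": -0.11,"dy": -0.05,"dz": -0.1,"wx": 0,"wy": 0,"wz": 0,"fingers": -1}
    - {"dx": -0.11,"dy": -0.05,"dz": -0.1,"wx": 0,"wy": 0,"wz": 0,"fingers": -1}
    - {"dx": -0.11,"dy": -0.05,"dz": -0.1,"wx": 0,"wy": 0,"wz": 0,"fingers": -1}

```text
time: 10.4
position: [0.492, -0.3294, 0.2797]
tcp_rot: [0.002, 0.599, 0.801, -0.001]
ft_force: [0.0, 0.4, 0.4]
finger_gap: -0.0
grip_force: 0.0
```

```bash
cat > look.py <<'E'
from nest import *; import sys
D={}
for k in ('top','scene','wrist'):
    i,Q=cloud(k); D[k+'i']=i; D[k]=Q
    print(k,[(int(a),round(float(b),1)) for a,b in nest(Q)])
    q=mixc(Q.reshape(-1,3)); q=q[np.isfinite(q).all(1)]; rr=np.hypot(q[:,0],q[:,1])
    m=(rr<29)&(rr>23)&(q[:,2]>74)&(q[:,2]<86); q=q[m]
    if len(q)>20:
        A=np.c_[q[:,:2],np.ones(len(q))]; c=np.linalg.lstsq(A,q[:,2],rcond=None)[0]
        print('  plane tilt X,Y deg',np.degrees(np.arctan(-c[:2])).round(2),'z',c[2].round(2),'n',len(q))
    # rim edges of everything high near nest
    f=mixc(Q.reshape(-1,3)); f=f[np.isfinite(f).all(1)]; f=f[(f[:,2]>72)&(abs(f[:,1])<36)&(abs(f[:,0])<45)]
    if len(f): print('  extents',np.percentile(f,[1,99],axis=0).round(1).tolist())
np.savez(sys.argv[1],**D)
E
python3 look.py s3.npz
```

```text
top [(90, -1.5), (88, -1.0), (88, -2.0), (84, -0.5), (80, 0.0), (80, -2.5)]
  plane tilt X,Y deg [-1.84  2.76] z 78.73 n 118
  extents [[-30.1, -33.6, 72.1], [26.5, 24.9, 83.7]]
scene [(91, -1.5), (87, -1.0), (86, -2.0), (81, -2.5), (76, -0.5), (74, -3.0)]
  plane tilt X,Y deg [-4.28 -0.88] z 78.14 n 91
  extents [[-30.9, -29.6, 72.2], [26.1, 32.8, 82.4]]
wrist [(316, -2.0), (310, -1.5), (308, -2.5), (301, -1.0), (290, -3.0), (283, -0.5)]
  plane tilt X,Y deg [-5.48 13.61] z 73.57 n 324
  extents [[-25.4, -35.7, 72.1], [19.7, -16.1, 83.0]]
```

```bash
python3 gen.py 311 -1 1 1 0
```

```text
now X -23.7 Y -108.8 z 277.0 F [ 0.6  0.8 -0.4] t 10.55
X -1 surf 182.5  dy 22.7 dz 94.5
X 1 surf 182.6  dy 24.7 dz 94.4
phi end 312.4  turn 1.4
```

Emit:
move_arm:
  rows:
    - {"dx": 0.04,"dy": 0.01,"dz": 0,"wx": 0,"wy": 0,"wz": 0,"fingers": -1}
    - {"dx": 0.08,"dy": 0.02,"dz": 0.02,"wx": 0,"wy": 0,"wz": 0,"fingers": -1}
    - {"dx": 0.11,"dy": 0.0225,"dz": 0.045,"wx": 0,"wy": 0,"wz": 0,"fingers": -1}
    - {"dx": 0.11,"dy": 0.0225,"dz": 0.07,"wx": 0,"wy": 0,"wz": 0,"fingers": -1}
    - {"dx": 0.11,"dy": 0.0225,"dz": 0.085,"wx": 0,"wy": 0,"wz": 0,"fingers": -1}
    - {"dx": 0.11,"dy": 0.0225,"dz": 0.09,"wx": 0,"wy": 0,"wz": 0,"fingers": -1}
    - {"dx": 0.11,"dy": 0.0225,"dz": 0.092,"wx": 0,"wy": 0,"wz": 0,"fingers": -1}
    - {"dx": 0.11,"dy": 0.0225,"dz": 0.093,"wx": 0,"wy": 0,"wz": 0,"fingers": -1}
    - {"dx": 0.11,"dy": 0.0225,"dz": 0.093,"wx": 0,"wy": 0,"wz": 0,"fingers": -1}

```text
time: 11.3
position: [0.4828, -0.2138, 0.1862]
tcp_rot: [0.001, 0.597, 0.802, 0.0]
ft_force: [0.1, 0.2, 0.1]
finger_gap: -0.0006
grip_force: 0.0
```

Emit:
move_arm:
  rows:
    - {"dx": 0,"dy": 0,"dz": 0.001,"wx": 0,"wy": 0,"wz": 0,"fingers": -1}
    - {"dx": 0,"dy": 0,"dz": 0.001,"wx": 0,"wy": 0,"wz": 0,"fingers": -1}

```text
time: 11.47
position: [0.4827, -0.2141, 0.1853]
tcp_rot: [0.001, 0.597, 0.802, 0.0]
ft_force: [0.0, -1.0, 0.4]
finger_gap: -0.0
grip_force: 0.0
```

Emit:
move_arm:
  rows:
    - {"dx": 0,"dy": 0,"dz": 0.0005,"wx": 0,"wy": 0,"wz": 0,"fingers": -1}
    - {"dx": 0,"dy": 0,"dz": 0.0005,"wx": 0,"wy": 0,"wz": 0,"fingers": -1}

```text
time: 11.63
position: [0.4824, -0.214, 0.1842]
tcp_rot: [0.0, 0.597, 0.802, 0.0]
ft_force: [-0.0, -0.5, -0.4]
finger_gap: -0.0
grip_force: 0.0
```

Emit:
move_arm:
  rows:
    - {"dx": 0,"dy": 0,"dz": 0.001,"wx": 0,"wy": 0,"wz": 0,"fingers": -1}
    - {"dx": 0,"dy": 0,"dz": 0.001,"wx": 0,"wy": 0,"wz": 0,"fingers": -1}

```text
time: 11.8
position: [0.4825, -0.2139, 0.1832]
tcp_rot: [0.0, 0.597, 0.802, 0.0]
ft_force: [0.8, 0.1, 1.5]
finger_gap: -0.0002
grip_force: 1.1
```

Emit:
move_arm:
  rows:
    - {"dx": 0,"dy": 0,"dz": 0.0005,"wx": 0,"wy": 0,"wz": 0,"fingers": -1}
    - {"dx": 0,"dy": 0,"dz": 0.0005,"wx": 0,"wy": 0,"wz": 0,"fingers": -1}

```text
time: 11.97
position: [0.4825, -0.2139, 0.1832]
tcp_rot: [0.001, 0.597, 0.802, 0.0]
ft_force: [-1.1, 0.5, 4.8]
finger_gap: -0.0002
grip_force: 2.4
```

Emit:
move_arm:
  rows:
    - {"dx": 0,"dy": 0.0008,"dz": 0,"wx": 0,"wy": 0,"wz": 0,"fingers": -1}
    - {"dx": 0,"dy": 0.0016,"dz": 0,"wx": 0,"wy": 0,"wz": 0,"fingers": -1}
    - {"dx": 0,"dy": 0.0022,"dz": 0,"wx": 0,"wy": 0,"wz": 0,"fingers": -1}
    - {"dx": 0,"dy": 0.0022,"dz": 0,"wx": 0,"wy": 0,"wz": 0,"fingers": -1}
    - {"dx": 0,"dy": 0.0022,"dz": -0.01,"wx": 0,"wy": 0,"wz": 0,"fingers": -1}
    - {"dx": 0,"dy": 0.0022,"dz": -0.04,"wx": 0,"wy": 0,"wz": 0,"fingers": -1}

```text
time: 12.47
position: [0.4828, -0.2121, 0.2175]
tcp_rot: [-0.005, 0.597, 0.802, -0.001]
ft_force: [-0.2, -0.1, -0.8]
finger_gap: 0.0001
grip_force: 0.0
```

Emit:
move_arm:
  rows:
    - {"dx": -0.04,"dy": -0.005,"dz": -0.02,"wx": 0,"wy": 0,"wz": 0,"fingers": 1}
    - {"dx": -0.08,"dy": -0.01,"dz": -0.04,"wx": 0,"wy": 0,"wz": 0,"fingers": 1}
    - {"dx": -0.12,"dy": -0.013,"dz": -0.04,"wx": 0,"wy": 0,"wz": 0,"fingers": 1}
    - {"dx": -0.16,"dy": -0.013,"dz": -0.04,"wx": 0,"wy": 0,"wz": 0,"fingers": 1}
    - {"dx": -0.2,"dy": -0.013,"dz": -0.04,"wx": 0,"wy": 0,"wz": 0,"fingers": 1}
    - {"dx": -0.217,"dy": -0.013,"dz": -0.04,"wx": 0,"wy": 0,"wz": 0,"fingers": 1}
    - {"dx": -0.217,"dy": -0.013,"dz": -0.04,"wx": 0,"wy": 0,"wz": 0,"fingers": 1}
    - {"dx": -0.217,"dy": -0.013,"dz": -0.04,"wx": 0,"wy": 0,"wz": 0,"fingers": 1}

```text
time: 13.13
position: [0.5339, -0.4256, 0.2605]
tcp_rot: [-0.002, 0.598, 0.802, 0.0]
ft_force: [0.1, -1.1, -0.0]
finger_gap: 0.0853
grip_force: 0.0
```

```bash
python3 look.py s4.npz; cat > caps.py <<'E'
import sys; from h import *
z=np.load(sys.argv[1])
for k in ('top','scene','wrist'):
    p=z[k].reshape(-1,3); c=z[k+'i'].reshape(-1,3)
    for n,x,y,h in (('pot',.536,-.423,.066),('spare',.638,-.451,.06)):
        m=(np.hypot(p[:,0]-x,p[:,1]-y)<.035)&(p[:,2]>h-.004)&(p[:,2]<h+.009); q=p[m]
        if len(q)>20: print(k,n,len(q),((np.percentile(q,1,axis=0)+np.percentile(q,99,axis=0))/2).round(4),(np.ptp(q,axis=0)).round(3))
E
python3 caps.py s4.npz; python3 to.py .536 -.423 .034
```

```text
top [(131, 0.5), (129, 1.0), (125, 0.0), (123, -0.5), (120, 1.5), (114, 2.0)]
  plane tilt X,Y deg [1.24 0.72] z 79.15 n 201
  extents [[-27.3, -33.4, 72.1], [28.8, 35.8, 83.1]]
scene [(79, -0.5), (76, -1.0), (75, 0.5), (75, 0.0), (72, 1.0), (71, 1.5)]
  plane tilt X,Y deg [ 0.06 -0.61] z 77.93 n 125
  extents [[-27.9, -29.9, 72.2], [27.6, 34.7, 81.8]]
wrist [(0, 99.5), (0, 99.0), (0, 98.5), (0, 98.0), (0, 97.5), (0, 97.0)]
top pot 270 [ 0.5355 -0.4222  0.0666] [0.044 0.044 0.008]
scene pot 252 [ 0.534  -0.4251  0.0656] [0.044 0.045 0.007]
scene spare 243 [ 0.6361 -0.4537  0.0594] [0.047 0.047 0.007]
wrist pot 975 [ 0.534  -0.4237  0.0661] [0.045 0.045 0.007]
wrist spare 913 [ 0.6357 -0.4523  0.06  ] [0.047 0.046 0.007]
[ 0.5343 -0.4236  0.2631] t 13.28 f [ 0.37 -0.14  0.32] gap 0.0851
turn [0.03 0.01 0.02]
[[2.000e-01 1.700e+00 2.291e+02]]
```

Emit:
move_arm:
  rows:
    - {"dx": 0,"dy": 0,"dz": 0.035,"wx": 0,"wy": 0,"wz": 0,"fingers": 1}
    - {"dx": 0,"dy": 0,"dz": 0.07,"wx": 0,"wy": 0,"wz": 0,"fingers": 1}
    - {"dx": 0,"dy": 0,"dz": 0.105,"wx": 0,"wy": 0,"wz": 0,"fingers": 1}
    - {"dx": 0,"dy": 0,"dz": 0.14,"wx": 0,"wy": 0,"wz": 0,"fingers": 1}
    - {"dx": 0,"dy": 0,"dz": 0.17,"wx": 0,"wy": 0,"wz": 0,"fingers": 1}
    - {"dx": 0,"dy": 0,"dz": 0.195,"wx": 0,"wy": 0,"wz": 0,"fingers": 1}
    - {"dx": 0,"dy": 0,"dz": 0.215,"wx": 0,"wy": 0,"wz": 0,"fingers": 1}
    - {"dx": 0,"dy": 0,"dz": 0.225,"wx": 0,"wy": 0,"wz": 0,"fingers": 1}
    - {"dx": 0,"dy": 0,"dz": 0.227,"wx": 0,"wy": 0,"wz": 0,"fingers": 1}
    - {"dx": 0,"dy": 0,"dz": 0.227,"wx": 0,"wy": 0,"wz": 0,"fingers": 1}

```text
time: 14.12
position: [0.5344, -0.4241, 0.036]
tcp_rot: [0.0, 0.597, 0.802, 0.0]
ft_force: [0.2, -0.4, 0.9]
finger_gap: 0.0855
grip_force: 0.0
```

Emit:
move_arm:
  rows:
    - {"dx": 0,"dy": 0,"dz": 0,"wx": 0,"wy": 0,"wz": 0,"fingers": -1}
    - {"dx": 0,"dy": 0,"dz": 0,"wx": 0,"wy": 0,"wz": 0,"fingers": -1}
    - {"dx": 0,"dy": 0,"dz": 0,"wx": 0,"wy": 0,"wz": 0,"fingers": -1}
    - {"dx": 0,"dy": 0,"dz": 0,"wx": 0,"wy": 0,"wz": 0,"fingers": -1}
    - {"dx": 0,"dy": 0,"dz": 0,"wx": 0,"wy": 0,"wz": 0,"fingers": -1}
    - {"dx": 0,"dy": 0,"dz": 0,"wx": 0,"wy": 0,"wz": 0,"fingers": -1}
    - {"dx": 0,"dy": 0,"dz": 0,"wx": 0,"wy": 0,"wz": 0,"fingers": -1}
    - {"dx": 0,"dy": 0,"dz": 0,"wx": 0,"wy": 0,"wz": 0,"fingers": -1}
  force: 40

```text
time: 14.78
position: [0.5349, -0.4254, 0.0374]
tcp_rot: [0.002, 0.597, 0.802, -0.0]
ft_force: [0.0, 1.1, 5.8]
finger_gap: 0.0451
grip_force: 40.5
```

```bash
python3 to.py .536 -.423 .034
```

```text
[ 0.5349 -0.4254  0.0374] t 14.78 f [0.03 1.14 5.8 ] gap 0.0451
turn [ 0.09  0.15 -0.05]
[[2.  1.7 3.4]]
```

Emit:
move_arm:
  rows:
    - {"dx": 0,"dy": 0,"dz": -0.02,"wx": 0,"wy": 0,"wz": 0,"fingers": -1}
    - {"dx": 0,"dy": 0,"dz": -0.055,"wx": 0,"wy": 0,"wz": 0,"fingers": -1}
    - {"dx": 0,"dy": 0,"dz": -0.09,"wx": 0,"wy": 0,"wz": 0,"fingers": -1}
    - {"dx": 0,"dy": 0,"dz": -0.125,"wx": 0,"wy": 0,"wz": 0,"fingers": -1}
    - {"dx": 0,"dy": 0,"dz": -0.16,"wx": 0,"wy": 0,"wz": 0,"fingers": -1}
    - {"dx": 0,"dy": 0,"dz": -0.195,"wx": 0,"wy": 0,"wz": 0,"fingers": -1}
    - {"dx": 0,"dy": 0,"dz": -0.225,"wx": 0,"wy": 0,"wz": 0,"fingers": -1}
    - {"dx": 0.02,"dy": 0.002,"dz": -0.24,"wx": 0,"wy": 0,"wz": 0,"fingers": -1}
    - {"dx": 0.05,"dy": 0.004,"dz": -0.24,"wx": 0,"wy": 0,"wz": 0,"fingers": -1}
    - {"dx": 0.08,"dy": 0.006,"dz": -0.24,"wx": 0,"wy": 0,"wz": 0,"fingers": -1}
    - {"dx": 0.11,"dy": 0.008,"dz": -0.24,"wx": 0,"wy": 0,"wz": 0,"fingers": -1}
    - {"dx": 0.14,"dy": 0.01,"dz": -0.24,"wx": 0,"wy": 0,"wz": 0,"fingers": -1}

```text
time: 15.78
position: [0.5031, -0.2866, 0.2751]
tcp_rot: [-0.0, 0.597, 0.802, 0.0]
ft_force: [1.1, -0.2, 0.6]
finger_gap: 0.0453
grip_force: 41.0
```

Emit:
move_arm:
  rows:
    - {"dx": 0.03,"dy": 0,"dz": 0,"wx": 0,"wy": 0,"wz": 0,"fingers": -1}
    - {"dx": 0.06,"dy": 0,"dz": 0,"wx": 0,"wy": 0,"wz": 0,"fingers": -1}
    - {"dx": 0.09,"dy": 0.002,"dz": 0,"wx": 0,"wy": 0,"wz": 0,"fingers": -1}
    - {"dx": 0.115,"dy": 0.002,"dz": 0,"wx": 0,"wy": 0,"wz": 0,"fingers": -1}
    - {"dx": 0.13,"dy": 0.002,"dz": 0,"wx": 0,"wy": 0,"wz": 0,"fingers": -1}
    - {"dx": 0.136,"dy": 0.002,"dz": 0,"wx": 0,"wy": 0,"wz": 0,"fingers": -1}
    - {"dx": 0.136,"dy": 0.002,"dz": 0,"wx": 0,"wy": 0,"wz": 0,"fingers": -1}
    - {"dx": 0.136,"dy": 0.002,"dz": 0,"wx": 0,"wy": 0,"wz": 0,"fingers": -1}

```text
time: 16.45
position: [0.4668, -0.1575, 0.2753]
tcp_rot: [0.0, 0.597, 0.802, -0.0]
ft_force: [0.1, -0.4, 0.1]
finger_gap: 0.0454
grip_force: 41.0
```

```bash
python3 look.py s5.npz; python3 to.py .4666 -.1559 .25; python3 - <<'E'
from h import *
z=np.load('s5.npz')
f=lambda i:cv2.resize(i,(400,300))
save(np.hstack([f(z['scenei'][90:225,120:300]),f(z['wristi'])]),'s5.png')
E
```

```text
top [(67, 1.0), (65, 0.5), (64, 1.5), (64, 0.0), (63, -0.5), (61, 2.0)]
  plane tilt X,Y deg [2.24 3.32] z 78.5 n 97
  extents [[-43.8, -35.3, 78.8], [43.3, 35.0, 562.6]]
scene [(80, 0.0), (80, -0.5), (78, 0.5), (75, 1.0), (75, -1.0), (72, 1.5)]
  plane tilt X,Y deg [ 1.09 -1.  ] z 77.93 n 134
  extents [[-40.6, -35.7, 74.1], [36.5, 21.8, 414.4]]
wrist [(510, 0.0), (510, -0.5), (500, 0.5), (486, -1.0), (469, 1.0), (464, -1.5)]
  plane tilt X,Y deg [-0.85 -2.28] z 79.04 n 695
  extents [[-43.9, -18.2, 74.8], [44.3, 24.0, 272.7]]
[ 0.4668 -0.1579  0.2748] t 16.6 f [ 0.67  0.36 -0.55] gap 0.0448
turn [-0.05 -0.01 -0.12]
[[ 2.   0.4 24.8]]
```

View pics/s5.png

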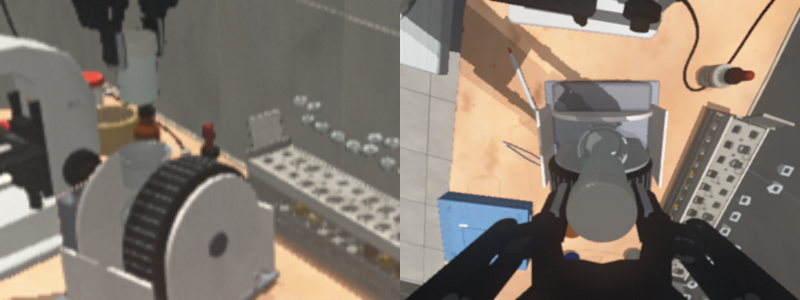

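```bash
python3 - <<'E'
from nest import *
from scipy.optimize import least_squares
z=np.load('s5.npz')
def circ(q,r,c0=(0,0)):
    f=least_squares(lambda c:np.hypot(q[:,0]-c[0],q[:,1]-c[1])-r,c0,loss='soft_l1',f_scale=1); return f.x.round(2),round(np.median(abs(f.fun)),2)
for k in ('wrist','scene','top'):
    q=mixc(z[k].reshape(-1,3)); q=q[np.isfinite(q).all(1)]; rr=np.hypot(q[:,0],q[:,1])
    for n,lo,hi,r in (('body',108,148,20.5),('bodylow',108,124,20.5),('bodyhi',130,148,20.5)):
        s=q[(q[:,2]>lo)&(q[:,2]<hi)&(rr<27)]
        if len(s)>15: print(k,n,len(s),circ(s,r),'zmin',np.percentile(q[(rr<24)&(q[:,2]>95),2],2).round(1),'ymean',s.mean(0).round(1))
    s=q[(q[:,2]>74)&(q[:,2]<84)&(rr<34)&(rr>20)]
    print(k,'rim',len(s),np.percentile(s,[1,99],axis=0).round(1).tolist(), 'outer', circ(s[np.hypot(*s[:,:2].T)>28],30) if (np.hypot(*s[:,:2].T)>28).sum()>10 else '')
E
```

```text
wrist body 130 (array([-0.88, -2.41]), np.float64(0.18)) zmin 155.8 ymean [ -0.8  15.2 145. ]
wrist bodyhi 130 (array([-0.88, -2.41]), np.float64(0.18)) zmin 155.8 ymean [ -0.8  15.2 145. ]
wrist rim 819 [[-29.7, -15.2, 74.1], [27.5, 32.4, 82.5]] outer (array([ 0.69, -0.9 ]), np.float64(0.71))
scene body 61 (array([1.57, 0.28]), np.float64(0.83)) zmin 142.7 ymean [ -9.6 -12.4 144.1]
scene bodyhi 61 (array([1.57, 0.28]), np.float64(0.83)) zmin 142.7 ymean [ -9.6 -12.4 144.1]
scene rim 156 [[-27.7, -30.2, 74.1], [28.3, 26.1, 82.2]] outer (array([-0.4 ,  0.87]), np.float64(0.91))
top rim 116 [[-28.1, -33.1, 74.4], [28.2, 14.5, 82.9]] outer (array([0.37, 0.98]), np.float64(0.9))
```

Emit:
move_arm:
  rows:
    - {"dx": 0.002,"dy": 0.0005,"dz": 0.02,"wx": 0,"wy": 0,"wz": 0,"fingers": -1}
    - {"dx": 0.002,"dy": 0.0005,"dz": 0.04,"wx": 0,"wy": 0,"wz": 0,"fingers": -1}
    - {"dx": 0.002,"dy": 0.0005,"dz": 0.055,"wx": 0,"wy": 0,"wz": 0,"fingers": -1}
    - {"dx": 0.002,"dy": 0.0005,"dz": 0.06,"wx": 0,"wy": 0,"wz": 0,"fingers": -1}
    - {"dx": 0.002,"dy": 0.0005,"dz": 0.063,"wx": 0,"wy": 0,"wz": 0,"fingers": -1}
    - {"dx": 0.002,"dy": 0.0005,"dz": 0.065,"wx": 0,"wy": 0,"wz": 0,"fingers": -1}
    - {"dx": 0.002,"dy": 0.0005,"dz": 0.067,"wx": 0,"wy": 0,"wz": 0,"fingers": -1}

```text
time: 17.18
position: [0.4669, -0.1553, 0.2093]
tcp_rot: [0.001, 0.597, 0.802, 0.0]
ft_force: [-0.0, -0.8, 2.0]
finger_gap: 0.045
grip_force: 41.1
```

Emit:
move_arm:
  rows:
    - {"dx": 0,"dy": 0,"dz": 0.001,"wx": 0,"wy": 0,"wz": 0,"fingers": -1}
    - {"dx": 0,"dy": 0,"dz": 0.002,"wx": 0,"wy": 0,"wz": 0,"fingers": -1}
    - {"dx": 0,"dy": 0,"dz": 0.003,"wx": 0,"wy": 0,"wz": 0,"fingers": -1}

```text
time: 17.43
position: [0.4672, -0.1553, 0.2071]
tcp_rot: [0.002, 0.597, 0.802, 0.0]
ft_force: [1.3, -2.2, 7.5]
finger_gap: 0.0449
grip_force: 41.6
```

Emit:
move_arm:
  rows:
    - {"dx": -0.001,"dy": 0.0003,"dz": -0.002,"wx": 0,"wy": 0,"wz": 0,"fingers": -1}
    - {"dx": -0.0017,"dy": 0.0003,"dz": -0.001,"wx": 0,"wy": 0,"wz": 0,"fingers": -1}
    - {"dx": -0.0017,"dy": 0.0003,"dz": 0.001,"wx": 0,"wy": 0,"wz": 0,"fingers": -1}
    - {"dx": -0.0017,"dy": 0.0003,"dz": 0.002,"wx": 0,"wy": 0,"wz": 0,"fingers": -1}
    - {"dx": -0.0017,"dy": 0.0003,"dz": 0.003,"wx": 0,"wy": 0,"wz": 0,"fingers": -1}

```text
time: 17.85
position: [0.4671, -0.1561, 0.2017]
tcp_rot: [-0.001, 0.597, 0.802, -0.0]
ft_force: [-0.9, 0.5, -1.4]
finger_gap: 0.0448
grip_force: 41.0
```

Emit:
move_arm:
  rows:
    - {"dx": 0,"dy": 0,"dz": 0.002,"wx": 0,"wy": 0,"wz": 0,"fingers": -1}
    - {"dx": 0,"dy": 0,"dz": 0.004,"wx": 0,"wy": 0,"wz": 0,"fingers": -1}
    - {"dx": 0,"dy": 0,"dz": 0.006,"wx": 0,"wy": 0,"wz": 0,"fingers": -1}
    - {"dx": 0,"dy": 0,"dz": 0.008,"wx": 0,"wy": 0,"wz": 0,"fingers": -1}
    - {"dx": 0,"dy": 0,"dz": 0.01,"wx": 0,"wy": 0,"wz": 0,"fingers": -1}

```text
time: 18.27
position: [0.4672, -0.1563, 0.192]
tcp_rot: [-0.0, 0.597, 0.802, -0.0]
ft_force: [-0.6, -0.5, -0.5]
finger_gap: 0.0452
grip_force: 41.0
```

Emit:
move_arm:
  rows:
    - {"dx": 0,"dy": 0,"dz": 0.001,"wx": 0,"wy": 0,"wz": 0,"fingers": -1}
    - {"dx": 0,"dy": 0,"dz": 0.002,"wx": 0,"wy": 0,"wz": 0,"fingers": -1}

```text
time: 18.43
position: [0.4672, -0.1563, 0.1901]
tcp_rot: [-0.0, 0.597, 0.802, -0.0]
ft_force: [-0.8, -0.3, 0.1]
finger_gap: 0.0451
grip_force: 41.0
```

Emit:
move_arm:
  rows:
    - {"dx": 0,"dy": 0,"dz": 0.001,"wx": 0,"wy": 0,"wz": 0,"fingers": -1}
    - {"dx": 0,"dy": 0,"dz": 0.002,"wx": 0,"wy": 0,"wz": 0,"fingers": -1}

```text
time: 18.6
position: [0.4673, -0.1564, 0.1885]
tcp_rot: [0.0, 0.597, 0.802, -0.0]
ft_force: [-1.6, -0.0, 5.1]
finger_gap: 0.045
grip_force: 41.4
```

Emit:
move_arm:
  rows:
    - {"dx": 0,"dy": 0,"dz": 0.0008,"wx": 0,"wy": 0,"wz": 0,"fingers": -1}
    - {"dx": 0,"dy": 0,"dz": 0.0008,"wx": 0,"wy": 0,"wz": 0,"fingers": -1}

```text
time: 18.77
position: [0.4673, -0.1565, 0.1885]
tcp_rot: [0.001, 0.597, 0.802, -0.0]
ft_force: [-2.2, 0.3, 4.5]
finger_gap: 0.0452
grip_force: 41.4
```

Emit:
move_arm:
  rows:
    - {"dx": 0,"dy": 0,"dz": -0.0005,"wx": 0,"wy": 0,"wz": 0,"fingers": 0.2}
    - {"dx": 0,"dy": 0,"dz": -0.0005,"wx": 0,"wy": 0,"wz": 0,"fingers": 0.4}
    - {"dx": 0,"dy": 0,"dz": -0.0005,"wx": 0,"wy": 0,"wz": 0,"fingers": 0.6}
    - {"dx": 0,"dy": 0,"dz": -0.0005,"wx": 0,"wy": 0,"wz": 0,"fingers": 0.8}
    - {"dx": 0,"dy": 0,"dz": -0.0005,"wx": 0,"wy": 0,"wz": 0,"fingers": 0.8}
    - {"dx": 0,"dy": 0,"dz": -0.0005,"wx": 0,"wy": 0,"wz": 0,"fingers": 0.8}
  force: 20

```text
time: 19.27
position: [0.4672, -0.1563, 0.1878]
tcp_rot: [-0.0, 0.597, 0.802, -0.0]
ft_force: [0.8, -0.4, -0.3]
finger_gap: 0.0769
grip_force: 0.0
```

Emit:
move_arm:
  rows:
    - {"dx": 0,"dy": 0,"dz": -0.015,"wx": 0,"wy": 0,"wz": 0,"fingers": 0.8}
    - {"dx": 0,"dy": 0,"dz": -0.04,"wx": 0,"wy": 0,"wz": 0,"fingers": 0.8}
    - {"dx": 0,"dy": 0,"dz": -0.075,"wx": 0,"wy": 0,"wz": 0,"fingers": 0.8}
    - {"dx": 0,"dy": 0,"dz": -0.11,"wx": 0,"wy": 0,"wz": 0,"fingers": 0.8}
    - {"dx": -0.04,"dy": 0,"dz": -0.13,"wx": 0,"wy": 0,"wz": 0,"fingers": 0.8}
    - {"dx": -0.08,"dy": 0,"dz": -0.13,"wx": 0,"wy": 0,"wz": 0,"fingers": 0.8}
    - {"dx": -0.12,"dy": 0,"dz": -0.13,"wx": 0,"wy": 0,"wz": 0,"fingers": 0.8}
    - {"dx": -0.16,"dy": 0,"dz": -0.13,"wx": 0,"wy": 0,"wz": 0,"fingers": 0.8}
    - {"dx": -0.2,"dy": 0,"dz": -0.13,"wx": 0,"wy": 0,"wz": 0,"fingers": 0.8}
    - {"dx": -0.2,"dy": 0,"dz": -0.13,"wx": 0,"wy": 0,"wz": 0,"fingers": 0.8}

```text
time: 20.1
position: [0.5251, -0.3544, 0.3115]
tcp_rot: [-0.004, 0.599, 0.8, -0.001]
ft_force: [2.1, -0.6, -2.4]
finger_gap: 0.0766
grip_force: 0.0
```

```bash
python3 look.py s6.npz; python3 caps.py s6.npz; python3 - <<'E'
from nest import *
z=np.load('s6.npz')
f=lambda i:cv2.resize(i,(400,300))
save(np.hstack([f(z['scenei'][110:245,120:300]),f(z['topi'][150:295,100:293])]),'s6.png')
for k in ('scene','top','wrist'):
    q=mixc(z[k].reshape(-1,3)); q=q[np.isfinite(q).all(1)]; rr=np.hypot(q[:,0],q[:,1]); s=q[(q[:,2]>111)&(q[:,2]<130)&(rr<32)]
    if len(s)>20: print(k,'captop',np.percentile(s,[1,50,99],axis=0).round(1).tolist())
E
```

```text
top [(0, 99.5), (0, 99.0), (0, 98.5), (0, 98.0), (0, 97.5), (0, 97.0)]
  extents [[19.5, -32.6, 73.1], [19.5, -32.6, 73.1]]
scene [(10, -35.0), (9, -35.5), (9, -37.0), (9, -37.5), (8, -36.0), (7, -36.5)]
  plane tilt X,Y deg [-0.5  -2.23] z 78.47 n 65
  extents [[-27.3, -28.0, 73.2], [24.7, 24.2, 119.3]]
wrist [(0, 99.5), (0, 99.0), (0, 98.5), (0, 98.0), (0, 97.5), (0, 97.0)]
  extents [[-22.5, -36.0, 72.0], [21.7, -34.0, 75.4]]
scene spare 244 [ 0.6367 -0.4544  0.0597] [0.047 0.046 0.007]
wrist spare 616 [ 0.6356 -0.4522  0.06  ] [0.047 0.047 0.007]
scene captop [[-20.5, -23.4, 111.4], [-4.3, -5.7, 117.8], [22.5, 18.5, 119.3]]
```

View pics/s6.png

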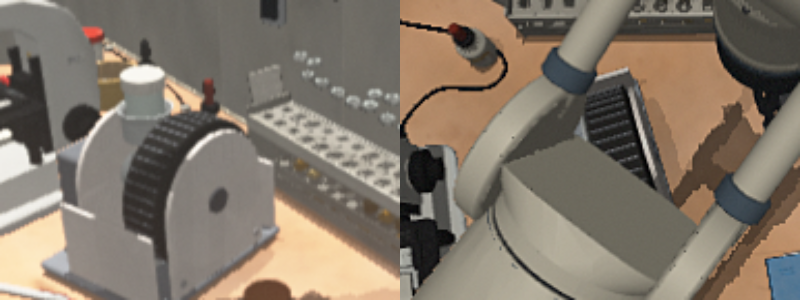

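The scene view shows the pot upright in the nest at (143,95). Its cap top is at 0.217 m, which means it is fully home. The nest is at the top and the spare cup hasn't moved.

Emit:
move_arm:
  rows:
    - {"dx": 0,"dy": 0,"dz": 0,"wx": 0,"wy": 0,"wz": 0,"fingers": 0.8}
    - {"dx": 0,"dy": 0,"dz": 0,"wx": 0,"wy": 0,"wz": 0,"fingers": 0.8}
    - {"dx": 0,"dy": 0,"dz": 0,"wx": 0,"wy": 0,"wz": 0,"fingers": 0.8}

```text
time: 20.5
position: [0.5245, -0.3467, 0.3198]
tcp_rot: [0.001, 0.597, 0.802, 0.0]
ft_force: [0.1, -0.2, -0.9]
finger_gap: 0.0767
grip_force: 0.0
```

```bash
python3 -c "
from plant import job; print(job.finish_job())"
```

```text
the job is handed in; nothing more can be done
None
```

The job is handed in at about 20.5 s of the 72 s allowed: the nest is at the top at rest, and the pot is fully home and upright in it, cap up and released; the highest wheel force I read was about 17 N, and the spare cup did not move.

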